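# Find the latched key on a mixer control station and release it

## Robot

A 6-joint arm with a two-finger parallel gripper is mounted at the origin on the work surface. World frame = base frame: x ahead of the robot, y to its left, z up, the work surface at z = 0. Lengths are in m, angles in rad, forces in N, time in s.
With the tool pointing down it reaches from about 0.425 to 0.95 m from the base axis. Payload 3.5 kg.
Tool frame: the origin (TCP) lies at the very end of the fingers, on their centre line; the grasp point (between the pads) lies 19 mm behind it; z points along the fingers, y is the direction in which the jaws open and shut (so a half turn about z gives the same grasp; the last joint's range is limited). The gripper opens to 85 mm and grips with 20 to 120 N. Pads are 22 mm wide; open, the fingers measure 114 mm over their backs; the gripper's body (76 mm by 85 mm) begins 54 mm behind the grasp point. The pads swing forward as they close: fully open they stand 13 mm farther back than shut.
Start: joints at [1.168, 0.286, 1.577, -0, 1.279, -0.15], TCP at [0.169, 0.654, 0.231] pointing down, gripper open.
Joint ranges: [-2.77, 2.77], [-0.9, 2.22], [0.21, 2.48], [-1.53, 4.67], [0.24, 2.81], [-2.84, 2.84]. Speed limits (rad/s): [2.79, 2.79, 3.14, 3.14, 3.14, 3.14].

## Interface

Orientations are given as a unit quaternion [x, y, z, w].
In Python, from plant import ctrl, eyes, ticket gives the robot as it stands.
- The arm moves only by the tool send_rows, never from a script. Its arguments are lists of equal length, an entry for each row: "translation": the shift along the tool's x, y, z in units of 30 mm (1.0 is 30 mm), a list of three; "rotation": the turn, a rotation vector about the tool's x, y, z in units of 5 degrees (1.0 is 5 degrees), a list of three; "grip": the finger opening in mm, from 0 to 85.4. A call has 1 to 5 rows; each row shifts and turns the commanded pose from where the row before left it, along the tool's axes as they then stand; what a row does not reach is not made up. A row lasts 1/8 s, in which the tool goes at most 62.5 mm and 10.7 degrees, less where a joint would pass 70% of its speed; a pose out of reach is approached as far as the arm can. A call is refused whole if a number of a shift passes 1 or a number of a turn 1, either way. A call with a gripper value outside its range is refused whole. The fingers move at their own pace and stop on an object; "squeeze" is the grip in N (left out, the last holds). Time passes only in rows, so rows that do not move let the fingers close. It gives the time, the measured TCP pose, the force and the opening at its end, in the units of the state.
- ctrl.get_state(): the state, without advancing time (a new reading comes with each control period).
- eyes.read_camera(name): name is "scene" or "top" or "wrist"; returns a dict with "image" (480x640x3 uint8, blue, green, red), "mtx" (3x3 intrinsics, pixels), "xyz" and "orientation" of the camera in the world; the wrist camera has in their place "hand_eye" (4x4, takes a point from camera to tool coordinates, whose origin is the TCP and whose axes are the flange's). Camera axes: x right, y down, z forward; pixel columns grow to the right and rows downward; lengths in m; the calibration is good to about 2 mm. The wrist camera is an equidistant fisheye: a pixel r from the principal point sees the ray r / f radians off the axis. A picture is of the moment at which its call begins: read the wrist's pose just before it. There is no depth.
- ticket.sign_off(): hands the job in, once; it reports no verdict.
The state is a dict: "time": time; "qpos": joint angles; "dq": joint speeds; "joint_efforts": joint torques, N m; "eef_pos": TCP position; "tcp_rot": TCP orientation; "contact_force": force on the tool from outside, world axes, zero at the start; "wrist_torque": the same for the moment, N m; "opening": opening from 0.0 (shut) to 1.0 (fully open).
Only numpy, scipy, OpenCV 4.12 (cv2) and the standard library are available. Lean on these libraries where they do the work, as an engineer would, in place of code of your own. Each camera call takes 0.05 s, during which the arm holds its last target. There are 200 camera calls.

## Task

One of the four push-push keys on the mixer's control station has been left latched down, and all four must stand up before the station is wired. With the fingertips tap each key lightly in turn, working along the row from left to right (as seen from the robot), to feel which one it is; only after tapping all four and lifting off, press that key fully home and let it spring up. Do not push any other key in far enough to switch it, and leave the loose parts lying where they are: nothing here is to be picked up.

Things in the scene. Friction and masses are not known exactly. Their poses are not given: they have to be found in the camera images.
- station: grey metal control station screwed to the bench, face up: 140 mm (x) by 280 mm (y), flat lid 70 mm above the bench. Origin: centre of its underside; x points away from the robot (yaw within 0.35 rad), y left, z up. Four keys in a row along y at x = -22 mm, y = +72, +24, -24, -72 mm: keys 1 to 4 from left to right, each in a black bezel 3 mm high
- row_free (a point): middle of the key row (between keys 2 and 3) at the height of a FREE key's top, 86 mm above the bench, 16 mm above the lid; fixed to the station. A free key yields to a light tap: it starts to move at 2 N and gives 1 mm per further 0.9 N. Pushed about 6 mm down (7.5 N) or more it latches when let go
- row_latched (a point): the same point at the height of a LATCHED key's top, about 4.3 mm lower; fixed to the station. The latched key feels solid up to 6 N. Pushed on to 8 mm or more below the free height (9 to 10 N) it is released, and springs up to the free height when let go. All keys hit a hard stop 9.5 mm below the free height (10.5 N)
- key1: white key, number 1 counted from the left (the leftmost key); identical to the other three. Cap 36 mm (station x) by 32 mm (station y) with a flat top. The latched one yields under a firm press only. Origin: middle of the cap's top face, moving with the key; z up, x and y as the station's
- key2: white key, number 2 counted from the left (the second key from the left); identical to the other three. Cap 36 mm (station x) by 32 mm (station y) with a flat top. The latched one yields under a firm press only. Origin: middle of the cap's top face, moving with the key; z up, x and y as the station's
- key3: white key, number 3 counted from the left (the third key from the left); identical to the other three. Cap 36 mm (station x) by 32 mm (station y) with a flat top. The latched one yields under a firm press only. Origin: middle of the cap's top face, moving with the key; z up, x and y as the station's
- key4: white key, number 4 counted from the left (the rightmost key); identical to the other three. Cap 36 mm (station x) by 32 mm (station y) with a flat top. The latched one yields under a firm press only. Origin: middle of the cap's top face, moving with the key; z up, x and y as the station's
- nut: bystander: hexagon steel nut, 36 mm across flats, 19 mm high, lying flat on the station's lid behind the key row
- sleeve: bystander: steel coupling sleeve, 48 mm diameter, 55 mm high, standing on the bench beside the station's left end
- bearing: bystander: ball bearing, 52 mm diameter, 15 mm high, lying flat on the bench beside the station's right end
- screwdriver: bystander: black-handled screwdriver, 190 mm long, lying on the bench along the station's near side
- tape: bystander: roll of paper tape, 104 mm diameter, 48 mm high, lying flat on the bench behind the station's left half
- bar: bystander: round steel bar, 32 mm diameter, 130 mm long, lying on the bench behind the station's right half

How it is judged:
On the way, in this order (a step that is already met when the one before it is completed fails the run):
1. the leftmost key is tapped with the fingers, a key still being latched down (contact force between the fingers and key1 above 0.5 N and z of any of key1, key2, key3, key4 in the frame of station below 0.0825 m), for 0.02 s.
2. the second key from the left is tapped with the fingers, a key still being latched down (contact force between the fingers and key2 above 0.5 N and z of any of key1, key2, key3, key4 in the frame of station below 0.0825 m), for 0.02 s.
3. the third key from the left is tapped with the fingers, a key still being latched down (contact force between the fingers and key3 above 0.5 N and z of any of key1, key2, key3, key4 in the frame of station below 0.0825 m), for 0.02 s.
4. the rightmost key is tapped with the fingers, a key still being latched down (contact force between the fingers and key4 above 0.5 N and z of any of key1, key2, key3, key4 in the frame of station below 0.0825 m), for 0.02 s.
5. the fingers are clear of the station after the last tap, the latched key still down (contact force between the fingers and station below 0.05 N and z of any of key1, key2, key3, key4 in the frame of station below 0.0825 m), for 0.1 s.
6. the latched key is pressed home with the fingers (((z of key1 in the frame of station below 0.0785 m and contact force between the fingers and key1 above 0.5 N) or (z of key2 in the frame of station below 0.0785 m and contact force between the fingers and key2 above 0.5 N) or (z of key3 in the frame of station below 0.0785 m and contact force between the fingers and key3 above 0.5 N) or (z of key4 in the frame of station below 0.0785 m and contact force between the fingers and key4 above 0.5 N))), for 0.02 s.
At the end, for the whole second after the job is handed in: All four keys stand at the free height (tops within 1.5 mm of it), and every loose part lies within 20 mm of where it was (z of each of key1, key2, key3, key4 in the frame of station above 0.0845 m and distance of each of nut, sleeve, bearing, screwdriver, tape, bar from where it was at the start of the episode below 0.02 m); the robot touches nothing.
It fails at once if a key that was not latched is pushed more than 6 mm down while the latched one is still down ((z of key1 in the frame of station below 0.08 m and z of any of key2, key3, key4 in the frame of station below 0.0825 m) or (z of key2 in the frame of station below 0.08 m and z of any of key1, key3, key4 in the frame of station below 0.0825 m) or (z of key3 in the frame of station below 0.08 m and z of any of key1, key2, key4 in the frame of station below 0.0825 m) or (z of key4 in the frame of station below 0.08 m and z of any of key1, key2, key3 in the frame of station below 0.0825 m)).
It fails at once if a loose part is lifted, carried or knocked 20 mm or more from its place (distance of any of nut, sleeve, bearing, screwdriver, tape, bar from where it was at the start of the episode above 0.02 m).
It also fails if it takes over 45 s, if anything falls off the work surface, if the arm or the gripper's body presses on something with over 40 N, if the wrist force passes 120 N, or if a joint passes its speed limit or range.

## Working session

There is one attempt and no reset: what is moved stays moved. The work goes in short steps, Python scripts to look and compute and a tool call to move; the robot and the scene stay as the last step left them, time stands still between calls to the robot, and variables do not carry over. Pictures are saved under pics/ and viewed, about 8 in all and at most 12, crops included, and the job is handed in when it is done.

Besides the shell and the picture viewer there is one more tool, called after ">>>" as name(argument=value, ...), one argument or row to a line, values as JSON. send_rows: Moves the arm, as the interface text tells. Its arguments: {"type":"object","properties":{"translation":{"type":"array"},"rotation":{"type":"array"},"grip":{"type":"array"},"squeeze":{"type":"number"}},"required":["translation","rotation","grip"]}

```bash
mkdir -p pics
cat > h.py <<'E'
import numpy as np, cv2
from scipy.spatial.transform import Rotation as R
from plant import ctrl, eyes, ticket
def ray(c,u,v,z):
    d=np.linalg.inv(c['mtx'])@[u,v,1.]
    o=np.array(c['orientation'],float)
    M=R.from_quat(o).as_matrix() if o.size==4 else o.reshape(3,3)
    d=M@d; p=np.array(c['xyz'],float)
    return p+d*(z-p[2])/d[2]
E
python3 - <<'E'
from h import *
s=ctrl.get_state(); print(s)
for n in('top','scene'):
    c=eyes.read_camera(n); cv2.imwrite(f'pics/{n}0.png',c['image']); print(n,c['mtx'],c['xyz'],c['orientation'])
    np.save(f'{n}.npy',c,allow_pickle=True)
E
```

```text
{'time': 0.0, 'qpos': array([ 1.16796480e+00,  2.87194964e-01,  1.57815745e+00, -1.73335573e-05,
        1.27860672e+00, -1.49961617e-01]), 'dq': array([ 0.00095862,  0.00104117,  0.00018401, -0.00192436, -0.00016504,
       -0.00058048]), 'joint_efforts': array([-1.11627567e-03, -4.05973327e+01, -2.92629915e+01, -2.18774794e-04,
        5.79262109e-03,  3.82080714e-06]), 'eef_pos': array([0.16856612, 0.65294099, 0.22993823]), 'tcp_rot': array([ 1.26095789e-01,  9.92017365e-01, -1.14059533e-03, -3.14914008e-04]), 'contact_force': array([ 0.32986805, -0.9268524 ,  0.18905382]), 'wrist_torque': array([ 0.04286072, -0.04434316,  0.02253391]), 'opening': 0.9994127677918252}
top [[618.35073752   0.         321.3125819 ]
 [  0.         618.35073752 231.70444998]
 [  0.           0.           1.        ]] [0.4088174  0.03279984 1.14954578] [-0.6993146   0.71050235 -0.05638726  0.05446076]
scene [[590.83346702   0.         327.02481223]
 [  0.         590.83346702 240.56971447]
 [  0.           0.           1.        ]] [1.41229165 0.30466852 0.64670969] [ 0.51598034  0.71033649 -0.38553439 -0.2838126 ]
```

View pics/top0.png

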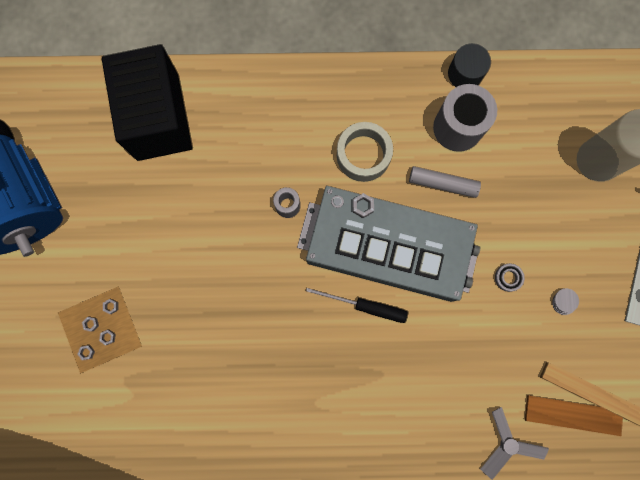

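The top view shows the station in the middle, with keys 1 to 4 at about (350,243), (376,250), (403,257) and (430,264). The nut is at (363,205), and the other loose parts lie around the station.

Run:
```python
from h import *
s=ctrl.get_state()
c=np.load('top.npy',allow_pickle=True).item(); im=c['image']
hsv=cv2.cvtColor(im,cv2.COLOR_BGR2HSV)
m=((hsv[...,2]>190)&(hsv[...,1]<40)).astype('uint8')
n,l,st,ce=cv2.connectedComponentsWithStats(m)
P=[]
for i in range(1,n):
    if 150<st[i,4] and 320<ce[i,0]<450 and 220<ce[i,1]<290:
        p=ray(c,*ce[i],.086); P.append(p); print(st[i],ce[i],p)
P=np.array(sorted(P,key=lambda p:-p[1]))
d=P[0]-P[-1]; yaw=np.arctan2(-d[0],d[1]); print('yaw',yaw,np.linalg.norm(d), P.mean(0))
T=R.from_quat(s['tcp_rot']).as_matrix(); print(T)
```

```text
[341 233  19  20 265] [349.89056604 242.27169811] [ 0.55770747 -0.02079109  0.086     ]
[368 240  19  20 264] [376.69318182 249.22348485] [ 0.5448068  -0.06697737  0.086     ]
[394 247  19  20 264] [403.16666667 256.46212121] [ 0.53145982 -0.11241821  0.086     ]
[422 254  18  20 263] [430.48669202 263.23193916] [ 0.51895008 -0.15919599  0.086     ]
yaw -0.2730355980147875 0.14372908994476527 [ 0.53823104 -0.08984567  0.086     ]
[[-9.68220625e-01  2.50096084e-01 -8.77578180e-04]
 [ 2.50097378e-01  9.68218627e-01 -1.99811947e-03]
 [ 3.49965685e-04 -2.15410049e-03 -9.99997619e-01]]
```

View pics/scene0.png

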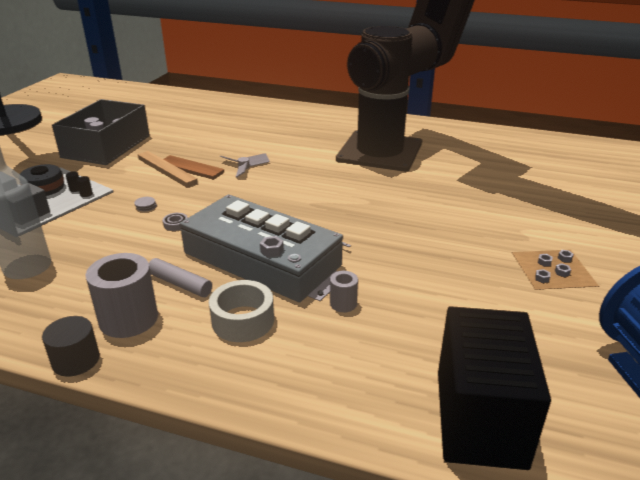

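>>> send_rows(
  translation=[
    [-1,-1,0],
    [-1,-1,0],
    [-1,-1,0],
    [-1,-1,0],
    [-1,-1,0],
  ],
  rotation=[
    [0,0,0.23],
    [0,0,0],
    [0,0,0],
    [0,0,0],
    [0,0,0],
  ],
  grip=[0,0,0,0,0],
)

```text
time: 0.72
eef_pos: [0.2738, 0.4676, 0.2308]
tcp_rot: [0.136, 0.991, -0.0, -0.0]
contact_force: [0.4, -0.8, -0.8]
opening: -0.002
```

>>> send_rows(
  translation=[
    [-1,-1,0],
    [-1,-1,0],
    [-1,-1,0],
    [-1,-1,0],
    [-1,-1,0],
  ],
  rotation=[
    [0,0,0],
    [0,0,0],
    [0,0,0],
    [0,0,0],
    [0,0,0],
  ],
  grip=[0,0,0,0,0],
)

```text
time: 1.35
eef_pos: [0.3778, 0.2828, 0.2309]
tcp_rot: [0.136, 0.991, -0.0, -0.0]
contact_force: [-0.1, -0.2, -0.6]
opening: -0.001
```

>>> send_rows(
  translation=[
    [-1,-1,0],
    [-1,-1,0],
    [-1,-1,0],
    [-1,-1,0],
    [-1,-1,0],
  ],
  rotation=[
    [0,0,0],
    [0,0,0],
    [0,0,0],
    [0,0,0],
    [0,0,0],
  ],
  grip=[0,0,0,0,0],
)

```text
time: 1.98
eef_pos: [0.4818, 0.0981, 0.2309]
tcp_rot: [0.136, 0.991, 0.0, -0.0]
contact_force: [0.6, 0.3, 0.5]
opening: -0.004
```

```bash
cat >> h.py <<'E'
K=np.array([[.5577,-.0208],[.5448,-.0670],[.5315,-.1124],[.5190,-.1592]])
def go(k,z):
    s=ctrl.get_state(); T=R.from_quat(s['tcp_rot']).as_matrix()
    d=np.r_[K[k-1],z]-s['eef_pos']
    print('t',s['time'],'tcp',s['eef_pos'].round(4),'F',s['contact_force'].round(2),'units',(T.T@d/.03).round(3),'rot\n',T.round(4))
E
python3 -c "
from h import *
go(1,.12)"
```

```text
t 1.975 tcp [0.4818 0.0981 0.2309] F [0.56 0.26 0.48] units [-3.506 -3.133  3.696] rot
 [[-9.630e-01  2.696e-01 -5.000e-04]
 [ 2.696e-01  9.630e-01  1.000e-04]
 [ 6.000e-04 -0.000e+00 -1.000e+00]]
```

>>> send_rows(
  translation=[
    [-0.88,-0.78,0.9],
    [-0.88,-0.78,0.9],
    [-0.88,-0.78,0.9],
    [-0.87,-0.79,0.9],
    [0,0,0],
  ],
  rotation=[
    [0,0,0],
    [0,0,0],
    [0,0,0],
    [0,0,0],
    [0,0,0],
  ],
  grip=[0,0,0,0,0],
)

```text
time: 2.6
eef_pos: [0.5564, -0.0208, 0.1201]
tcp_rot: [0.137, 0.991, 0.0, -0.003]
contact_force: [0.4, -0.0, -0.4]
opening: -0.002
```

```bash
python3 -c "
from h import *
go(1,.089)
s=ctrl.get_state();c=eyes.read_camera('wrist');cv2.imwrite('pics/w1.png',c['image']);print(c['mtx'],c['hand_eye'])
c=eyes.read_camera('scene');cv2.imwrite('pics/s1.png',cv2.resize(c['image'][150:330,150:390],(800,600)))"
```

```text
t 2.6 tcp [ 0.5564 -0.0208  0.1201] F [ 0.4  -0.03 -0.35] units [-0.048  0.012  1.038] rot
 [[-9.622e-01  2.723e-01 -5.900e-03]
 [ 2.723e-01  9.622e-01  1.200e-03]
 [ 6.000e-03 -5.000e-04 -1.000e+00]]
[[371.64829954   0.         317.30990278]
 [  0.         371.64829954 247.26224546]
 [  0.           0.           1.        ]] [[ 7.18750722e-04 -9.55211800e-01 -2.95922119e-01  7.74022521e-02]
 [ 9.99999627e-01  5.44789628e-04  6.70314790e-04  1.00818432e-03]
 [-4.79077296e-04 -2.95922490e-01  9.55211835e-01 -1.41244402e-01]
 [ 0.00000000e+00  0.00000000e+00  0.00000000e+00  1.00000000e+00]]
```

View pics/s1.png

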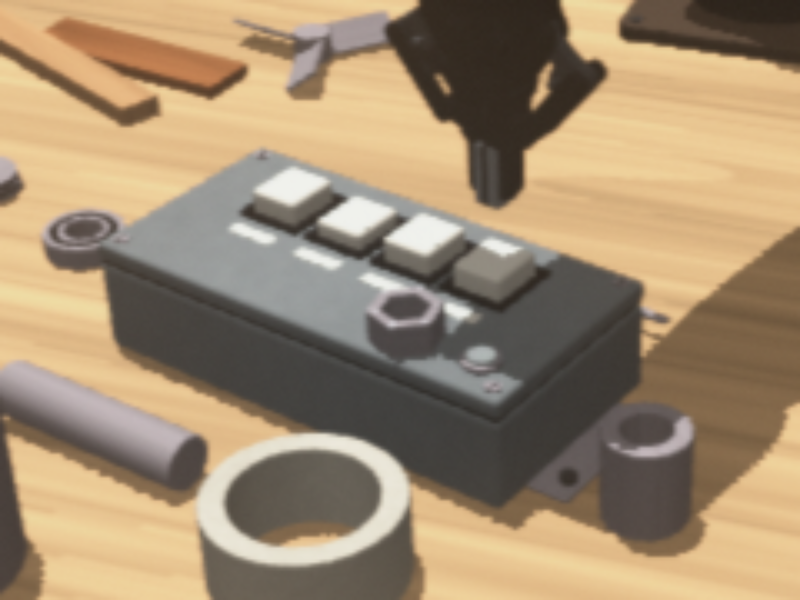

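View pics/w1.png

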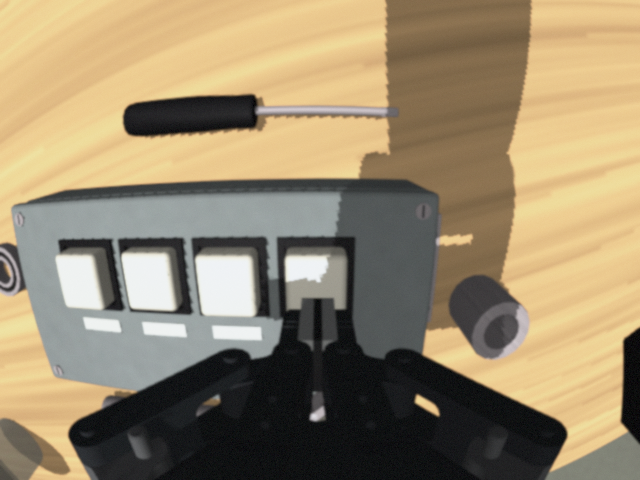

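The scene view shows the fingers over key 1, and key 3 looks lower than its neighbours. The wrist view shows the tips in line with key 1 at (316,280). I'll start tapping.

>>> send_rows(
  translation=[
    [-0.05,0,0.95],
    [0,0,0.07],
    [0,0,0.07],
    [0,0,0.05],
    [0,0,0],
  ],
  rotation=[
    [0,0,0],
    [0,0,0],
    [0,0,0],
    [0,0,0],
    [0,0,0],
  ],
  grip=[0,0,0,0,0],
)

```text
time: 3.32
eef_pos: [0.5595, -0.0198, 0.0899]
tcp_rot: [0.136, 0.991, -0.0, 0.001]
contact_force: [0.7, 0.7, -0.0]
opening: -0.002
```

>>> send_rows(
  translation=[
    [0,0,0.05],
    [0,0,0.05],
    [0,0,0],
  ],
  rotation=[
    [0,0,0],
    [0,0,0],
    [0,0,0],
  ],
  grip=[0,0,0],
)

```text
time: 3.7
eef_pos: [0.5592, -0.0199, 0.0862]
tcp_rot: [0.136, 0.991, 0.0, -0.0]
contact_force: [0.5, 0.3, -0.6]
opening: -0.001
```

>>> send_rows(
  translation=[
    [0,0,0.04],
    [0,0,0],
  ],
  rotation=[
    [0,0,0],
    [0,0,0],
  ],
  grip=[0,0],
)

```text
time: 3.95
eef_pos: [0.5592, -0.0199, 0.0852]
tcp_rot: [0.136, 0.991, -0.0, -0.0]
contact_force: [-0.4, 0.2, 3.0]
opening: 0.002
```

Key 1 makes contact at 85 mm, so it is free. Next is key 2.

>>> send_rows(
  translation=[
    [0,0,-0.5],
    [0,-0.8,0],
    [0,-0.8,0],
    [0,0,0],
    [0,0,0.3],
  ],
  rotation=[
    [0,0,0],
    [0,0,0],
    [0,0,0],
    [0,0,0],
    [0,0,0],
  ],
  grip=[0,0,0,0,0],
)

```text
time: 4.58
eef_pos: [0.5472, -0.066, 0.0919]
tcp_rot: [0.136, 0.991, -0.0, 0.001]
contact_force: [0.6, -0.1, -0.1]
opening: -0.001
```

>>> send_rows(
  translation=[
    [0,0,0.1],
    [0,0,0.1],
    [0,0,0],
  ],
  rotation=[
    [0,0,0],
    [0,0,0],
    [0,0,0],
  ],
  grip=[0,0,0],
)

```text
time: 4.95
eef_pos: [0.546, -0.0655, 0.0849]
tcp_rot: [0.136, 0.991, 0.0, -0.001]
contact_force: [-1.5, 1.4, 3.0]
opening: 0.0
```

```bash
python3 -c "
from h import *
go(2,.0852)"
```

```text
t 4.95 tcp [ 0.546  -0.0655  0.0849] F [-1.53  1.39  2.97] units [ 0.025 -0.06  -0.011] rot
 [[-9.631e-01  2.691e-01 -1.100e-03]
 [ 2.691e-01  9.631e-01  8.000e-04]
 [ 1.300e-03  4.000e-04 -1.000e+00]]
```

Key 2 is also free: 3 N at 84.9 mm. Next is key 3.

>>> send_rows(
  translation=[
    [0,0,-0.5],
    [0,-0.8,0],
    [0,-0.8,0],
    [0,0,0],
    [0,0,0.3],
  ],
  rotation=[
    [0,0,0],
    [0,0,0],
    [0,0,0],
    [0,0,0],
    [0,0,0],
  ],
  grip=[0,0,0,0,0],
)

```text
time: 5.58
eef_pos: [0.5344, -0.1125, 0.092]
tcp_rot: [0.136, 0.991, -0.0, 0.002]
contact_force: [-0.6, -0.1, 0.4]
opening: 0.001
```

>>> send_rows(
  translation=[
    [0,0,0.1],
    [0,0,0.1],
    [0,0,0],
  ],
  rotation=[
    [0,0,0],
    [0,0,0],
    [0,0,0],
  ],
  grip=[0,0,0],
)

```text
time: 5.95
eef_pos: [0.5331, -0.1119, 0.0844]
tcp_rot: [0.136, 0.991, 0.0, -0.0]
contact_force: [-0.4, 1.0, 0.8]
opening: -0.002
```

```bash
python3 -c "
from h import *
go(3,.0820)"
```

```text
t 5.95 tcp [ 0.5331 -0.1119  0.0844] F [-0.38  0.97  0.8 ] units [ 0.047 -0.032  0.082] rot
 [[-9.632e-01  2.689e-01 -8.000e-04]
 [ 2.689e-01  9.632e-01  3.000e-04]
 [ 9.000e-04  1.000e-04 -1.000e+00]]
```

>>> send_rows(
  translation=[
    [0,0,0.06],
    [0,0,0],
  ],
  rotation=[
    [0,0,0],
    [0,0,0],
  ],
  grip=[0,0],
)

```text
time: 6.2
eef_pos: [0.5333, -0.1123, 0.0831]
tcp_rot: [0.136, 0.991, 0.0, -0.0]
contact_force: [0.3, -0.2, -0.2]
opening: -0.0
```

>>> send_rows(
  translation=[
    [0,0,0.04],
    [0,0,0],
  ],
  rotation=[
    [0,0,0],
    [0,0,0],
  ],
  grip=[0,0],
)

```text
time: 6.45
eef_pos: [0.5333, -0.1124, 0.082]
tcp_rot: [0.136, 0.991, -0.0, 0.0]
contact_force: [-0.4, -0.3, 0.1]
opening: 0.002
```

>>> send_rows(
  translation=[
    [0,0,0.025],
    [0,0,0],
  ],
  rotation=[
    [0,0,0],
    [0,0,0],
  ],
  grip=[0,0],
)

```text
time: 6.7
eef_pos: [0.5333, -0.1124, 0.0818]
tcp_rot: [0.136, 0.991, -0.0, -0.0]
contact_force: [-2.4, 0.0, 4.7]
opening: -0.001
```

Key 3 holds solid at 81.8 mm with 4.7 N, so it is the latched one. Next I tap key 4.

>>> send_rows(
  translation=[
    [0,0,-0.6],
    [0,-0.8,0],
    [0,-0.8,0],
    [0,0,0],
    [0,0,0.3],
  ],
  rotation=[
    [0,0,0],
    [0,0,0],
    [0,0,0],
    [0,0,0],
    [0,0,0],
  ],
  grip=[0,0,0,0,0],
)

```text
time: 7.32
eef_pos: [0.5212, -0.1586, 0.0911]
tcp_rot: [0.136, 0.991, -0.0, 0.001]
contact_force: [-0.3, -0.3, -0.2]
opening: -0.004
```

>>> send_rows(
  translation=[
    [0,0,0.09],
    [0,0,0.09],
    [0,0,0],
  ],
  rotation=[
    [0,0,0],
    [0,0,0],
    [0,0,0],
  ],
  grip=[0,0,0],
)

```text
time: 7.7
eef_pos: [0.5202, -0.1579, 0.0848]
tcp_rot: [0.136, 0.991, 0.0, -0.0]
contact_force: [-1.4, 1.2, 2.7]
opening: 0.004
```

```bash
python3 -c "
from h import *
go(4,.0850)"
```

```text
t 7.7 tcp [ 0.5202 -0.1579  0.0848] F [-1.4   1.16  2.71] units [ 0.028 -0.053 -0.008] rot
 [[-9.631e-01  2.690e-01 -9.000e-04]
 [ 2.690e-01  9.631e-01  8.000e-04]
 [ 1.000e-03  5.000e-04 -1.000e+00]]
```

Key 4 is free. I'll lift clear, wait, and go back to key 3.

>>> send_rows(
  translation=[
    [0,0,-0.6],
    [0,0,0],
    [0,0.75,0],
    [0,0.8,0],
    [0,0,0],
  ],
  rotation=[
    [0,0,0],
    [0,0,0],
    [0,0,0],
    [0,0,0],
    [0,0,0],
  ],
  grip=[0,0,0,0,0],
)

```text
time: 8.32
eef_pos: [0.5332, -0.1129, 0.103]
tcp_rot: [0.135, 0.991, -0.0, 0.0]
contact_force: [-0.7, -0.3, 0.1]
opening: -0.001
```

```bash
python3 -c "
from h import *
go(3,.0820)"
```

```text
t 8.325 tcp [ 0.5332 -0.1129  0.103 ] F [-0.68 -0.28  0.13] units [0.059 0.001 0.699] rot
 [[-9.636e-01  2.675e-01  6.000e-04]
 [ 2.675e-01  9.636e-01 -4.000e-04]
 [-7.000e-04 -2.000e-04 -1.000e+00]]
```

>>> send_rows(
  translation=[
    [0.05,0,0.5],
    [0,0,0.15],
    [0,0,0.1],
    [0,0,0.06],
    [0,0,0],
  ],
  rotation=[
    [0,0,0],
    [0,0,0],
    [0,0,0],
    [0,0,0],
    [0,0,0],
  ],
  grip=[0,0,0,0,0],
)

```text
time: 8.95
eef_pos: [0.5301, -0.1136, 0.0789]
tcp_rot: [0.136, 0.991, 0.0, -0.002]
contact_force: [-6.3, 1.7, 8.0]
opening: 0.002
```

>>> send_rows(
  translation=[
    [0,0,0.05],
    [0,0,0],
  ],
  rotation=[
    [0,0,0],
    [0,0,0],
  ],
  grip=[0,0],
)

```text
time: 9.2
eef_pos: [0.5304, -0.1136, 0.0778]
tcp_rot: [0.136, 0.991, 0.0, -0.002]
contact_force: [-5.9, 2.8, 9.5]
opening: 0.002
```

A little deeper to be sure it releases, then lift.

>>> send_rows(
  translation=[
    [0,0,0.04],
    [0,0,0],
  ],
  rotation=[
    [0,0,0],
    [0,0,0],
  ],
  grip=[0,0],
)

```text
time: 9.45
eef_pos: [0.5304, -0.1136, 0.0768]
tcp_rot: [0.136, 0.991, 0.0, -0.002]
contact_force: [-6.7, 2.2, 10.2]
opening: 0.001
```

>>> send_rows(
  translation=[
    [0,0,-0.5],
    [0,0,-1],
    [0,0,-1],
    [0,0,-1],
    [0,0,0],
  ],
  rotation=[
    [0,0,0],
    [0,0,0],
    [0,0,0],
    [0,0,0],
    [0,0,0],
  ],
  grip=[0,0,0,0,0],
)

```text
time: 10.07
eef_pos: [0.5333, -0.1145, 0.1839]
tcp_rot: [0.136, 0.991, -0.001, 0.003]
contact_force: [-0.4, 0.8, -0.1]
opening: -0.001
```

```bash
python3 -c "
from h import *
go(3,.0820)
c=eyes.read_camera('scene');cv2.imwrite('pics/s2.png',cv2.resize(c['image'][150:330,150:390],(800,600)))"
```

```text
t 10.075 tcp [ 0.5333 -0.1145  0.1839] F [-0.43  0.77 -0.06] units [0.098 0.053 3.396] rot
 [[-9.628e-01  2.700e-01  6.300e-03]
 [ 2.700e-01  9.629e-01 -2.600e-03]
 [-6.800e-03 -8.000e-04 -1.000e+00]]
```

View pics/s2.png

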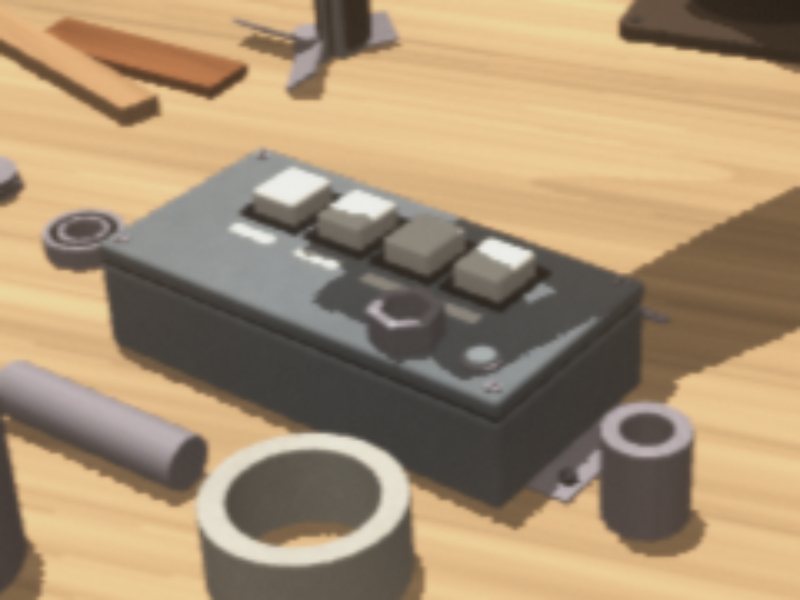

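Key 3's top, now at about (357,217) against (357,222) before, is level with its neighbours, and the loose parts are where they were. The arm is clear, so I'm handing in.

```bash
python3 -c "
from h import *
print(ticket.sign_off())"
```

```text
the job is handed in; nothing more can be done
None
```

Key 3 was the latched key. After tapping all four keys from left to right, I pressed it home and it sprang up. The job was handed in at about 10 s.

- **Taps:** keys 1, 2 and 4 gave about 3 N at 85 mm above the bench, so they were free. Key 3 gave no contact down to 82 mm, then held solid at 81.8 mm with 4.7 N.
- **Press:** I lifted clear after key 4, then pressed key 3 to about 76.8 mm at about 10 N and let go.
- **Last checks:** the final scene picture shows key 3 level with the other keys. The loose parts in view (nut, sleeve, bearing, tape and bar) looked unmoved; the screwdriver was mostly hidden. The fingers stood about 10 cm above the keys with only force-sensor noise.
- **Not fully confirmed:** key 3's final height was judged by eye, not measured or tapped again. During the press there was also about 6 N sideways force and a 3 mm tip offset, with no visible effect. No check failed.

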